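Make up two table caddies from the jars on the worktop

ROBOT

A 6-joint arm with a two-finger parallel gripper is mounted at the origin on a cart in front of the work surface, level with it; the furniture and walls round the work are solid. World frame = base frame: x ahead of the robot, y to its left, z up, the work surface at z = 0. Lengths are in m, angles in rad, forces in N, time in s.
With the tool pointing down it reaches from about 0.225 to 0.875 m from the base axis. Payload 3.4 kg.
Tool frame: the origin (TCP) lies on the centre line of the jaws, within the pads' length; the fingertips stand 19 mm ahead of it and the grasp point (between the pads) is the TCP (arm.tip_extent is the distance from the TCP to the fingertips, in m); z points along the fingers, y is the line along which they close (so a half turn about z gives the same grasp; the last joint's range is limited). The gripper opens to 85 mm and grips with 20 to 120 N. Pads are 22 mm wide; open, the fingers measure 114 mm over their backs; the gripper's body (76 mm by 85 mm) begins 54 mm behind the grasp point. The pads swing forward as they close: fully open they stand 13 mm farther back than shut.
Start: joints at [-1.362, 0.276, 1.505, -0, 1.361, -0.121], TCP at [0.186, -0.544, 0.25] pointing down, gripper open.
Joint ranges: [-2.89, 2.89], [-0.75, 2.08], [0.22, 2.7], [-1.18, 4.32], [0.11, 2.71], [-2.7, 2.7]. Speed limits (rad/s): [2.57, 2.57, 3.14, 3.14, 3.14, 3.14].

INTERFACE

Orientations are given as a 3x3 rotation matrix whose columns are the frame's x, y, z axes.
In Python, from cell import arm gives the robot as it stands.
- The arm moves only by the shell command python3 -m creep 'ROWS'. ROWS is JSON, one flat list of numbers, 7 for each row, row after row: the shift along the world's x, y, z in mm, then the turn, a rotation vector about the world's x, y, z in rad, then the closure, from -1 (fully open) to 1 (shut). In form: [tx, ty, tz, wx, wy, wz, gripper, tx, ty, tz, wx, wy, wz, gripper, ...]. A call has exactly 8 rows; each row shifts and turns the commanded pose from where the row before left it; what a row does not reach is not made up. A row lasts 1/12 s, in which the tool goes at most 41.7 mm and 7.16 degrees, less where a joint would pass 70% of its speed; a pose out of reach is approached as far as the arm can. A call with a gripper value outside its range is refused whole. The fingers move at their own pace and stop on an object; the grip force is fixed at half the most. Time passes only in rows, so rows that do not move let the fingers close, or fill a call up. It gives the time, the measured TCP pose, the force, the opening and the grip force at its end, in the units of the state.
- arm.state(): the state, without advancing time (a new reading comes with each control period).
- arm.snapshot(name): name is "side" or "top"; returns a dict with "pixels" (400x640x3 uint8, red, green, blue), "fx", "fy", "cx", "cy" (pixels), "R" (3x3) and "t" (3): a world point X has camera coordinates R X + t. Camera axes: x right, y down, z forward; pixel columns grow to the right and rows downward; lengths in m; the calibration is good to about 2 mm. A picture is of the moment at which its call begins. There is no depth.
- arm.close_job(): hands the job in; it is judged then, once.
Trained networks look in the newest picture that a camera, given by its name, has taken for a name from the list of things; names that differ only in an ending like _2 or _b are one class to them, and where a whole thing is asked for, a point or a joint stands for the part that bears it (a point fixed in the world has none). Each returns a list of dicts, best first, with "conf" (0 to 1); they miss things now and then, are a little off and sometimes report something else, mostly with a low value. They report only what shows in the picture. A call takes as long as a camera call. They do not tell look-alikes from the thing itself.
- arm.boxes_of(camera, query): "point" ([x, y, z] in m, in world coordinates, good to about 4 mm: the middle of the surface that is visible of it).
- arm.masks_of(camera, query): "region" (400x640 bool, what is visible of it).
- arm.pinpoint(camera, query): "point" ([x, y, z] in m, in world coordinates, good to about 4 mm: a listed point, or the origin of a listed thing).
The state is a dict: "clock": time; "joints": joint angles; "joint_velocities": joint speeds; "joint_torque": joint torques, N m; "tool_pos": TCP position; "tcp_rot": TCP orientation; "force": force on the tool from outside, world axes, zero at the start; "moment": the same for the moment, N m; "finger_gap": finger opening in m; "finger_force": force on a finger pad.
Only numpy, scipy, OpenCV 4.12 (cv2) and the standard library are available. Lean on these libraries where they do the work, as an engineer would, in place of code of your own. Each camera call takes 0.05 s, during which the arm holds its last target. There are 200 camera calls.

TASK

Make up the two table caddies. The pale wooden caddy is for breakfast: lay the butter spreader lengthwise in its groove, and stand the honey jar in its large well and the spice jar with the pale patch on its lid in its small well. The dark blue caddy is for supper: stand the wooden pepper mill in its large well and the spice jar with the blue patch on its lid in its small well; leave the food tin and the third spice jar standing where they are on the worktop.

Things in the scene. Friction and masses are not known exactly. Their poses are not given: they have to be found in the camera images.
- oak_caddy: Pale wooden block 150 x 172 x 40 mm (x, y, z), does not shift. Origin: centre of underside, z up. From the top: round wells, floor 10 mm up: large 84 mm across at x +28, y +34 mm, small 60 mm across at x +28, y -46 mm. Spreader groove along y, 150 x 44 mm, 5 mm deep (floor 35 mm up), centre x -47, y 0; jars in the wells crowd it, so fill it first. Brass bails 10 mm out at the y ends.
- blue_caddy: Dark blue block 94 x 172 x 40 mm (x, y, z), no groove; does not shift. Origin: centre of its underside, z up. Round wells from the top, 30 mm deep (floor 10 mm up): large, 84 mm across, at x 0, y +34 mm; small, 60 mm across, at x 0, y -46 mm. A thin brass bail sticks out 10 mm at each y end.
- honey_jar: Honey jar: amber contents, honeycomb label, red screw lid; 65 mm across (lid 64 mm), 100 mm high, about 0.39 kg. Origin: centre of its underside; z up along its axis. Take it by the lid or just below.
- spice_pale: Spice jar with a brown lid with a pale cream patch on top, and a white and tan label; 41 mm across 105 mm high, about 0.11 kg. Origin: centre of its underside; z up along its axis.
- spreader: Butter spreader lying flat, 140 mm long, about 50 g: dark wooden handle 68 mm long, 15 mm wide, 11 mm high, then a steel blade 20 mm wide, 3 mm thick. Origin: middle of its 140 mm length, on the underside; x along it towards the blade tip, z up. The handle spans x = -70 to -2 mm; best gripped across the handle at x = -20 mm, near its balance.
- mill: Turned wooden pepper mill with a steel knob on top; base 58 mm across, round head 50 mm across between 109 and 139 mm up, 150 mm high over the knob, about 0.18 kg. Origin: centre of its underside; z up along its axis. Easily taken by the head. (Not the mill far off beyond the hob.)
- spice_blue: Spice jar with a grey-brown lid with a blue patch on top, and a dark blue and white label; 41 mm across, 105 mm high, about 0.11 kg. Origin: centre of its underside; z up along its axis.
- bean_tin: Food tin, to be left alone: bare metal top, red label; 75 mm across, 58 mm high. Origin: centre of its underside; z up along its axis.
- spice_dark: Third spice jar, to be left alone: plain black lid without a coloured patch, black label; 41 mm across, 105 mm high. Origin: centre of its underside; z up along its axis.
Things that resemble listed ones, but are neither listed nor needed, are in the scene too. What is meant by the honey_jar is not pink, and is the larger of those in its own colour.

How it is judged:
By the outcome, as a careful person would: the job done as asked, in the order asked, and still so for the second after the job is handed in, with the robot touching nothing.
It also fails if it takes over 120 s, if anything falls off the work surface, if the arm or the gripper's body presses on something with over 40 N, if the wrist force passes 120 N, or if a joint passes its speed limit or range.

## Working session

There is one attempt and no reset: what is moved stays moved. The work goes in short steps, Python scripts to look and compute and a shell command to move; the robot and the scene stay as the last step left them, time stands still between calls to the robot, and variables do not carry over. Pictures are saved under pics/ and viewed, at most 14 in all, crops included, and the job is handed in when it is done.

```bash
mkdir -p pics; ls; python3 - <<'E'
from cell import arm
import cv2
for n in ("top","side"):
    s=arm.snapshot(n); cv2.imwrite(f"pics/{n}0.png",s["pixels"][:,:,::-1])
    print(n,s["fx"],s["cx"],s["cy"],s["R"],s["t"])
    for q in "oak_caddy blue_caddy honey_jar spice_pale spreader mill spice_blue bean_tin spice_dark".split():
        print(q,[(round(float(d["conf"]),2),[round(float(v),3) for v in d["point"]]) for d in arm.pinpoint(n,q)[:4]])
st=arm.state();print(st["clock"],st["tool_pos"],st["tcp_rot"],st["finger_gap"],arm.tip_extent)
E
```

```text
pics
top 501.3526559062404 309.73656719797856 198.13162307030166 [[-0.02335021 -0.99956629 -0.01794434]
 [-0.99891479  0.024051   -0.03988467]
 [ 0.04029895  0.01699355 -0.99904315]] [-0.00473537  0.45224074  1.44620744]
oak_caddy [(0.84, [0.432, -0.305, -0.001])]
blue_caddy [(0.8, [0.448, 0.312, 0.0])]
honey_jar [(0.96, [0.252, -0.29, 0.001]), (0.74, [0.681, -0.414, -0.003]), (0.64, [0.583, -0.149, -0.002]), (0.27, [0.56, 0.147, -0.001])]
spice_pale [(0.61, [0.428, 0.125, -0.006])]
spreader [(0.53, [0.619, -0.297, -0.003])]
mill [(0.85, [0.435, -0.139, 0.001]), (0.44, [0.582, -0.148, -0.001])]
spice_blue [(0.79, [0.553, -0.015, 0.002]), (0.22, [0.447, 0.307, -0.001]), (0.2, [0.431, -0.305, -0.003])]
bean_tin [(0.6, [0.558, 0.145, -0.002])]
spice_dark [(0.48, [0.427, -0.006, -0.003])]
side 423.9228435806529 316.4319231626353 198.2412935722656 [[-0.85144791 -0.5244323   0.00268681]
 [-0.33819091  0.54514354 -0.76710197]
 [ 0.40082836 -0.65405602 -0.64151957]] [0.37611498 0.19588888 1.10353251]
oak_caddy [(0.78, [0.435, -0.299, 0.004])]
blue_caddy [(0.87, [0.448, 0.307, 0.001])]
honey_jar [(0.62, [0.679, -0.419, -0.003]), (0.57, [0.577, -0.143, 0.002])]
spice_pale [(0.79, [0.424, 0.126, 0.001])]
spreader [(0.55, [0.621, -0.297, -0.003])]
mill [(0.63, [0.431, -0.138, -0.003])]
spice_blue [(0.7, [0.558, -0.016, -0.001])]
bean_tin [(0.94, [0.559, 0.142, 0.002])]
spice_dark [(0.9, [0.429, -0.01, 0.002])]
1.0 [ 0.18621681 -0.54404489  0.2503567 ] [[ 9.46121796e-01  3.23810973e-01  3.44914613e-05]
 [ 3.23810975e-01 -9.46121788e-01 -1.24118885e-04]
 [-7.55793382e-06  1.28600296e-04 -9.99999992e-01]] 0.08545401602770591 0.019
```

View pics/top0.png

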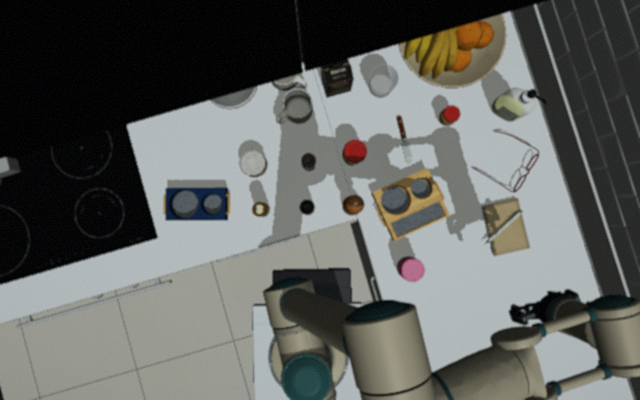

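View pics/side0.png

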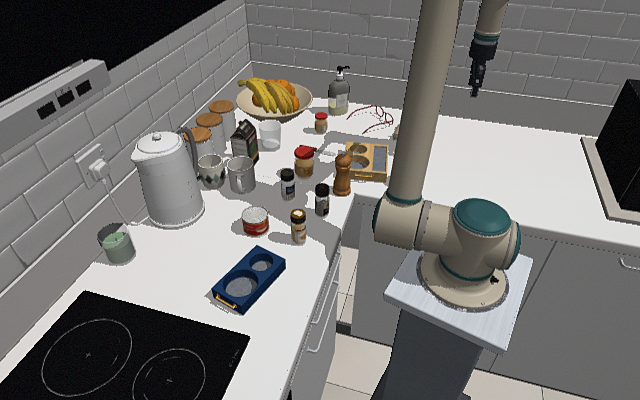

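The top view shows the oak caddy at (411,203), the spreader at (403,138) with its handle up, the large honey jar at (355,152) and the mill at (353,204). The blue caddy is at (197,203), the pale-patch jar at (260,209), and there are two dark-lidded jars at (308,162) and (307,207). I need crops to tell the jars apart and to get the yaws.

```bash
cat > h.py <<'E'
from cell import arm
import numpy as np, cv2
def ray(s,uv,z):
    d=np.array([(uv[0]-s["cx"])/s["fx"],(uv[1]-s["cy"])/s["fy"],1.])
    R=np.array(s["R"]);t=np.array(s["t"]);c=-R.T@t;w=R.T@d
    return c+w*(z-c[2])/w[2]
def proj(s,X):
    p=np.array(s["R"])@np.array(X)+np.array(s["t"]);return np.array([s["fx"]*p[0]/p[2]+s["cx"],s["fy"]*p[1]/p[2]+s["cy"]])
def crop(s,u,v,w,h,k): return cv2.resize(s["pixels"][v:v+h,u:u+w,::-1],None,fx=k,fy=k,interpolation=cv2.INTER_CUBIC)
E
python3 - <<'E'
from h import *
s=arm.snapshot("top")
for q,z in (("oak_caddy",.04),("blue_caddy",.04),("spreader",.005)):
    for d in arm.masks_of("top",q)[:1]:
        m=d["region"];v,u=np.nonzero(m)
        P=np.array([ray(s,(a,b),z)[:2] for a,b in zip(u,v)])*1000
        r=cv2.minAreaRect(P.astype(np.float32)); c=np.cov(P.T);w,V=np.linalg.eigh(c)
        print(q,d["conf"],len(u),r,P.mean(0),V[:,1],np.degrees(np.arctan2(V[1,1],V[0,1])))
a=crop(s,360,100,100,150,4); cv2.imwrite("pics/oak.png",a)
b=crop(s,150,140,180,90,4)
t=arm.snapshot("side"); c=crop(t,250,130,110,130,4)
cv2.imwrite("pics/blue.png",b);cv2.imwrite("pics/jars.png",c)
E
```

```text
oak_caddy 0.74 3368 ((426.781005859375, -298.62109375), (150.0134735107422, 187.52935791015625), 22.982269287109375) [ 426.66958716 -298.64503634] [-0.42466116  0.90535236] 115.1292178421262
blue_caddy 0.86 2158 ((440.4371032714844, 308.9267883300781), (194.87840270996094, 94.14934539794922), 88.59992980957031) [442.08606792 309.24792611] [0.01707278 0.99985425] 89.02175444866451
spreader 0.68 309 ((617.5858154296875, -291.6615905761719), (137.7022705078125, 23.273765563964844), 12.152009010314941) [ 615.3956491  -292.96559928] [-0.98114825 -0.19325658] -168.85710414666747
```

View pics/oak.png

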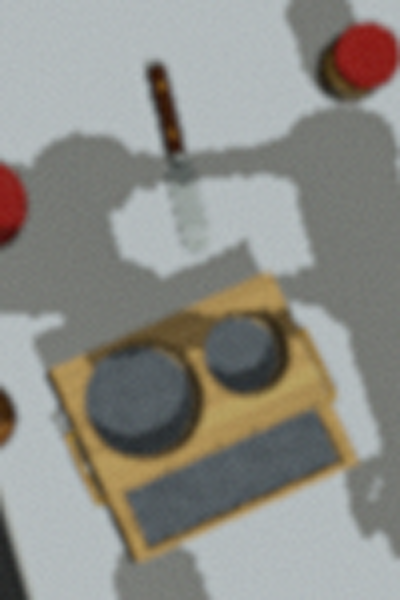

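View pics/blue.png

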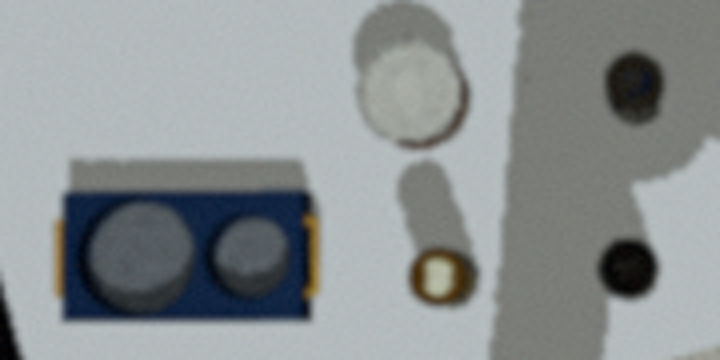

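View pics/jars.png

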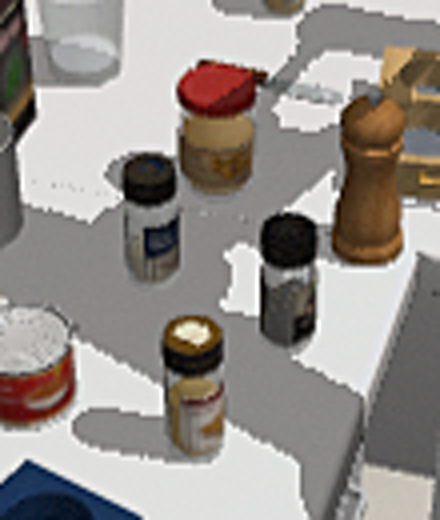

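The blue-patch jar is at crop (150,170), i.e. the far one at (0.555,-0.016), and the black jar is at (0.428,-0.008). The oak caddy's top corners give a yaw of about 23°, and its groove is on the near side. The spreader's handle is at the far end. First move is to above the spreader.

```bash
python3 -m creep '[28,16,-8,0,0,-0.008,0,28,16,-8,0,0,-0.008,0,28,16,-8,0,0,-0.008,0,28,16,-8,0,0,-0.008,0,28,16,-8,0,0,-0.008,0,28,16,-8,0,0,-0.008,0,28,16,-8,0,0,-0.008,0,28,16,-8,0,0,-0.008,0]'; python3 -m creep '[28,16,-8,0,0,-0.008,0,28,16,-8,0,0,-0.008,0,28,16,-8,0,0,-0.008,0,28,16,-8,0,0,-0.008,0,28,16,-8,0,0,-0.008,0,28,16,-8,0,0,-0.008,0,28,16,-8,0,0,-0.008,0,28,16,-8,0,0,-0.008,0]'
python3 - <<'E'
from h import *
s=arm.snapshot("top"); t=arm.snapshot("side")
c=[(50,370),(270,272),(355,462),(138,560)]
P=np.array([ray(s,(360+a/4,100+b/4),.04) for a,b in c]);print(P,P.mean(0))
c=[(65,192),(310,192),(310,320),(65,320)]
P=np.array([ray(s,(150+a/4,140+b/4),.04) for a,b in c]);print(P,P.mean(0))
print(arm.state()["tool_pos"],arm.state()["tcp_rot"])
cv2.imwrite("pics/s1.png",np.hstack([crop(s,350,80,100,150,4),crop(t,270,90,100,150,4)]))
E
```

```text
clock: 1.92
tool_pos: [0.4115, -0.4151, 0.1861]
tcp_rot: [[0.965, 0.262, 0.0], [0.262, -0.965, -0.0], [0.0, 0.0, -1.0]]
force: [-0.0, -0.9, -0.1]
finger_gap: 0.0425
finger_force: 0.0
clock: 2.58
tool_pos: [0.6356, -0.2871, 0.1218]
tcp_rot: [[0.98, 0.2, -0.0], [0.2, -0.98, -0.0], [-0.0, 0.0, -1.0]]
force: [0.0, -0.1, -0.2]
finger_gap: 0.0426
finger_force: 0.0
[[ 0.46244248 -0.19430055  0.04      ]
 [ 0.52819243 -0.35184954  0.04      ]
 [ 0.39225359 -0.40717264  0.04      ]
 [ 0.32675022 -0.25244651  0.04      ]] [ 0.42740968 -0.30144231  0.04      ]
[[0.48958819 0.39331095 0.04      ]
 [0.48529831 0.21779011 0.04      ]
 [0.39415389 0.2193208  0.04      ]
 [0.39823211 0.39439622 0.04      ]] [0.44181812 0.30620452 0.04      ]
[ 0.63773545 -0.28467343  0.12025886] [[ 9.78902637e-01  2.04326052e-01  7.00822572e-04]
 [ 2.04324041e-01 -9.78900722e-01  2.25009895e-03]
 [ 1.14578956e-03 -2.05943290e-03 -9.99997223e-01]]
```

View pics/s1.png

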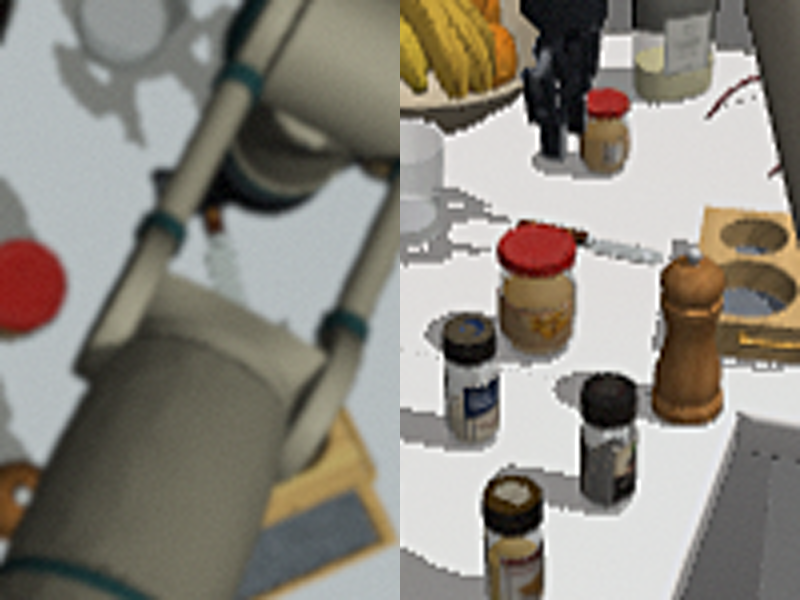

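The side crop shows the fingertips near pixel (306,129). The spreader's handle end is at (300,145), its junction at (317,150) and its blade tip at (336,154).

```bash
python3 - <<'E'
from h import *
t=arm.snapshot("side");p=arm.state()["tool_pos"]
print(p,[proj(t,[p[0],p[1],p[2]-k]).round(1) for k in (.0,.012,.019,.032)])
for uv,z in (((300,145.7),.006),((317,150),.006),((336,154.5),.002)): print(ray(t,uv,z).round(4))
s=arm.snapshot("top")
for uv,z in (((399,116),.008),((404,138),.008),((408.5,162),.002)): print(ray(s,uv,z).round(4))
# wells: side view rims of oak large (crop 758,290?) 
for n,c in (("top",s),("side",t)):
    for o,yaw in (((.427,-.301),23),((.4335,-.302),23)):
        a=np.radians(yaw);R=np.array([[np.cos(a),-np.sin(a)],[np.sin(a),np.cos(a)]])
        print(n,o,[proj(c,[*(np.array(o)+R@np.array(q)),.04]).round(1).tolist() for q in ((.028,.034),(.028,-.046),(-.075,.086),(.075,.086))])
E
```

```text
[ 0.63565292 -0.28619394  0.12088211] [array([312.2, 120.9]), array([312.2, 123.9]), array([312.2, 125.7]), array([312.2, 129. ])]
[ 0.6851 -0.28    0.006 ]
[ 0.6171 -0.2886  0.006 ]
[ 0.5471 -0.305   0.002 ]
[ 0.6853 -0.2811  0.008 ]
[ 0.6204 -0.2937  0.008 ]
[ 0.5507 -0.3056  0.002 ]
top (0.427, -0.301) [[395.5, 200.0], [421.3, 188.4], [394.1, 240.9], [371.9, 192.5]]
top (0.4335, -0.302) [[395.8, 197.7], [421.6, 186.1], [394.3, 238.5], [372.2, 190.2]]
side (0.427, -0.301) [[357.5, 161.2], [359.2, 148.2], [388.0, 173.1], [341.9, 168.9]]
side (0.4335, -0.302) [[355.9, 160.4], [357.7, 147.5], [386.3, 172.3], [340.3, 168.1]]
```

```bash
python3 -m creep '[1,-3,-12,0,0,-0.01,0,0,0,-15,0,0,-0.01,0,0,0,-15,0,0,0,0,0,0,-15,0,0,0,0,0,0,-15,0,0,0,0,0,0,-10,0,0,0,0,0,0,-8,0,0,0,0,0,0,0,0,0,0,0]'; python3 - <<'E'
from h import *
t=arm.snapshot("side"); st=arm.state();print(st["tool_pos"],st["force"])
cv2.imwrite("pics/s2.png",crop(t,270,100,80,70,8))
E
```

```text
clock: 3.45
tool_pos: [0.6335, -0.2913, 0.0304]
tcp_rot: [[0.984, 0.179, -0.003], [0.179, -0.984, 0.002], [-0.003, -0.002, -1.0]]
force: [-0.8, 0.4, 0.6]
finger_gap: 0.0427
finger_force: 0.0
[ 0.63430765 -0.29142665  0.03153692] [-0.04178687 -0.42338779 -0.1324879 ]
```

View pics/s2.png

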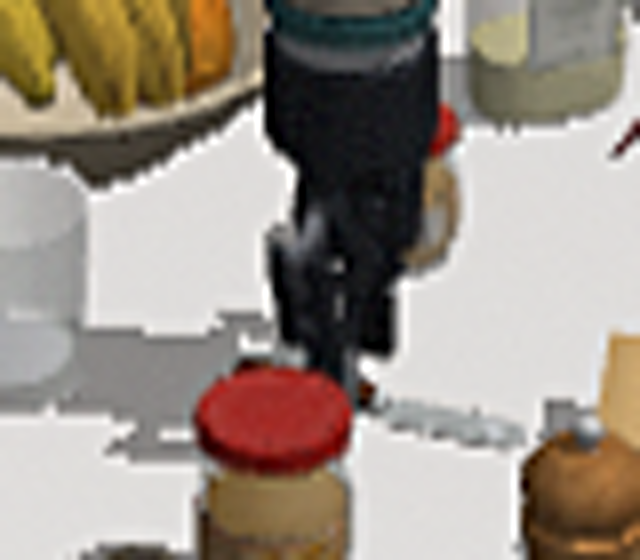

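The handle lies between the fingers. Lower 6 mm, close and lift.

```bash
python3 -m creep '[2,1,-4,0,0,0,0,0,0,-2,0,0,0,0,0,0,0,0,0,0,1,0,0,0,0,0,0,1,0,0,0,0,0,0,1,0,0,0,0,0,0,1,0,0,0,0,0,0,1,0,0,0,0,0,0,1]';  python3 -m creep '[0,0,0,0,0,0,1,0,0,5,0,0,0,1,0,0,10,0,0,0,1,0,0,20,0,0,0,1,0,0,20,0,0,0,1,0,0,20,0,0,0,1,0,0,0,0,0,0,1,0,0,0,0,0,0,1]'; python3 - <<'E'
from h import *
s=arm.snapshot("side");st=arm.state();print(st["tool_pos"],st["tcp_rot"],st["finger_gap"])
cv2.imwrite("pics/s3.png",crop(s,270,100,80,70,6))
o=np.array([.427,-.301]);a=np.radians(23);R=np.array([[np.cos(a),-np.sin(a)],[np.sin(a),np.cos(a)]])
for n,q in dict(groove=(-.047,0),grip=(-.047,.02),L=(.028,.034),S=(.028,-.046)).items(): print(n,o+R@np.array(q))
E
```

```text
clock: 4.17
tool_pos: [0.6377, -0.2902, 0.027]
tcp_rot: [[0.984, 0.181, 0.001], [0.181, -0.984, -0.001], [0.001, 0.001, -1.0]]
force: [0.2, -0.5, 2.6]
finger_gap: 0.0121
finger_force: 58.9
clock: 4.83
tool_pos: [0.6379, -0.2905, 0.103]
tcp_rot: [[0.984, 0.181, 0.003], [0.181, -0.984, -0.002], [0.002, 0.002, -1.0]]
force: [-0.4, -0.1, 0.1]
finger_gap: 0.0119
finger_force: 58.6
[ 0.63694196 -0.28993509  0.10140438] [[ 9.83529765e-01  1.80746218e-01 -7.68556083e-05]
 [ 1.80746212e-01 -9.83529766e-01 -8.15507299e-05]
 [-9.03297644e-05  6.63162102e-05 -9.99999994e-01]] 0.012309296486974616
groove [ 0.38373627 -0.31936436]
grip [ 0.37592165 -0.30095427]
L [ 0.43948928 -0.25876236]
S [ 0.47074777 -0.33240275]
```

View pics/s3.png

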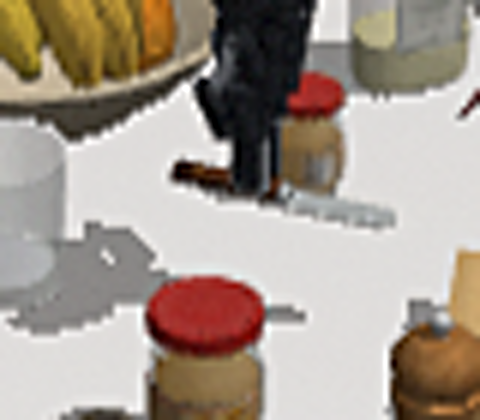

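The spreader is held level. Now swing it by +1.79 rad to above the groove.

```bash
python3 -m creep '[-16,-1,2,0,0,0.112,1,-16,-1,2,0,0,0.112,1,-16,-1,2,0,0,0.112,1,-16,-1,2,0,0,0.112,1,-16,-1,2,0,0,0.112,1,-16,-1,2,0,0,0.112,1,-16,-1,2,0,0,0.112,1,-16,-1,2,0,0,0.112,1]'; python3 -m creep '[-16,-1,-2,0,0,0.112,1,-16,-1,-2,0,0,0.112,1,-16,0,-2,0,0,0.112,1,-16,0,-2,0,0,0.112,1,-16,0,-2,0,0,0.112,1,-16,0,-2,0,0,0.112,1,-16,0,-2,0,0,0.112,1,-16,0,-2,0,0,0.112,1]'; python3 -m creep '[-4,0,0,0,0,0,1,0,0,0,0,0,0,1,0,0,0,0,0,0,1,0,0,0,0,0,0,1,0,0,0,0,0,0,1,0,0,0,0,0,0,1,0,0,0,0,0,0,1,0,0,0,0,0,0,1]'
python3 - <<'E'
from h import *
t=arm.snapshot("side");s=arm.snapshot("top");st=arm.state();print(st["tool_pos"],st["tcp_rot"])
cv2.imwrite("pics/s4.png",np.hstack([crop(s,360,160,100,100,4),crop(t,320,110,100,100,4)]))
E
```

```text
clock: 5.55
tool_pos: [0.5074, -0.2973, 0.1156]
tcp_rot: [[0.468, 0.884, -0.003], [0.884, -0.468, 0.002], [0.001, -0.004, -1.0]]
force: [0.6, 0.6, -0.4]
finger_gap: 0.0119
finger_force: 58.6
clock: 6.22
tool_pos: [0.3795, -0.299, 0.0998]
tcp_rot: [[-0.397, 0.918, -0.002], [0.918, 0.397, 0.002], [0.003, -0.001, -1.0]]
force: [-0.1, -0.3, -0.2]
finger_gap: 0.0125
finger_force: 58.6
clock: 6.88
tool_pos: [0.3776, -0.3, 0.1013]
tcp_rot: [[-0.392, 0.92, 0.0], [0.92, 0.392, -0.0], [-0.0, 0.0, -1.0]]
force: [-0.1, 0.4, 0.1]
finger_gap: 0.0122
finger_force: 58.6
[ 0.37737911 -0.30000919  0.10132219] [[-3.92252642e-01  9.19857514e-01  1.35318854e-04]
 [ 9.19857521e-01  3.92252648e-01 -1.82177660e-05]
 [-6.98369277e-05  1.17328099e-04 -9.99999991e-01]]
```

View pics/s4.png

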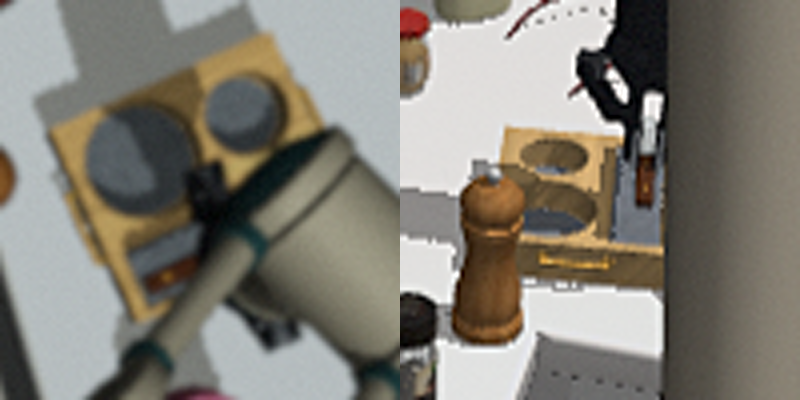

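Aligned over the groove. Lower, release partly and rise.

```bash
python3 -m creep '[-1,-1,-8,0,0,0,1,0,0,-8,0,0,0,1,0,0,-8,0,0,0,1,0,0,-6,0,0,0,1,0,0,-5,0,0,0,1,0,0,-3,0,0,0,1,0,0,-1,0,0,0,1,0,0,0,0,0,0,1]'; python3 -m creep '[0,0,-1,0,0,0,1,0,0,0,0,0,0,1,0,0,0,0,0,0,0.5,0,0,0,0,0,0,0.2,0,0,0,0,0,0,0.2,0,0,0,0,0,0,0.2,0,0,10,0,0,0,0.2,0,0,20,0,0,0,0]'; python3 -m creep '[0,0,30,0,0,0,0,0,0,30,0,0,0,-1,0,0,30,0,0,0,-1,20,15,20,0,0,-0.11,-1,20,15,5,0,0,-0.11,-1,25,20,0,0,0,-0.11,-1,25,20,0,0,0,-0.11,-1,25,20,0,0,0,-0.11,-1]'
python3 - <<'E'
from h import *
t=arm.snapshot("side");s=arm.snapshot("top");st=arm.state();print(st["tool_pos"],st["tcp_rot"],st["finger_gap"])
cv2.imwrite("pics/s5.png",np.hstack([crop(s,360,160,100,100,4),crop(t,320,110,100,100,4)]))
E
```

```text
clock: 7.65
tool_pos: [0.3759, -0.3008, 0.0645]
tcp_rot: [[-0.392, 0.92, -0.0], [0.92, 0.392, 0.0], [0.0, -0.0, -1.0]]
force: [-4.2, 3.9, 24.1]
finger_gap: 0.0117
finger_force: 61.9
clock: 8.32
tool_pos: [0.3747, -0.2995, 0.0892]
tcp_rot: [[-0.392, 0.92, -0.004], [0.92, 0.392, 0.005], [0.006, -0.002, -1.0]]
force: [0.7, -0.4, -0.7]
finger_gap: 0.0429
finger_force: 0.0
clock: 8.98
tool_pos: [0.4921, -0.2102, 0.206]
tcp_rot: [[0.152, 0.988, -0.0], [0.988, -0.152, 0.0], [0.0, -0.0, -1.0]]
force: [-0.4, -1.0, 0.0]
finger_gap: 0.0851
finger_force: 0.0
[ 0.49432514 -0.20849162  0.2056185 ] [[ 0.14413532  0.98955653  0.00169991]
 [ 0.98955609 -0.1441382   0.001713  ]
 [ 0.00194013  0.00143525 -0.99999709]] 0.08572913524156965
```

View pics/s5.png

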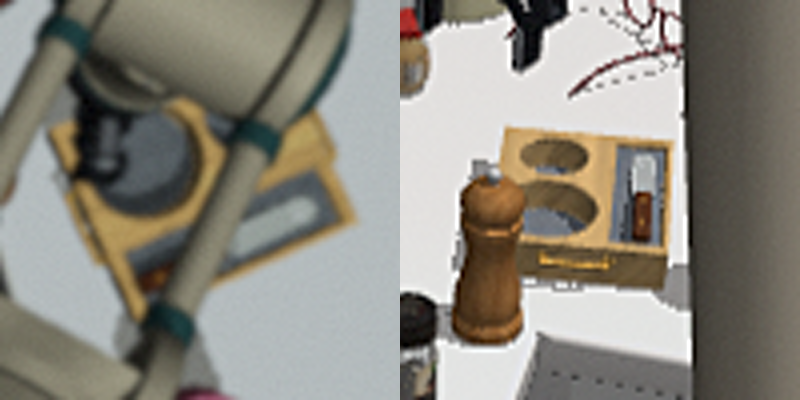

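The spreader lies in the groove. Now lid-based positions for the standing things.

```bash
python3 - <<'E'
from h import *
t=arm.snapshot("side");s=arm.snapshot("top")
for n,z,a,b in (("honey",.1,(355,152),(304.5,152.5)),("pale",.105,(260.2,209.2),(298.2,213)),("blue",.105,(308.5,160),(287.5,172.5)),("mill",.15,(353,203),(344,153.5))):
    print(n,ray(s,a,z).round(4),ray(t,b,z).round(4))
m=cv2.inRange(cv2.cvtColor(s["pixels"],cv2.COLOR_RGB2HSV),(0,170,80),(6,255,255))|cv2.inRange(cv2.cvtColor(s["pixels"],cv2.COLOR_RGB2HSV),(174,170,80),(180,255,255))
for st,c in zip(*cv2.connectedComponentsWithStats(m)[2:4]): print(st,c,ray(s,c,.1)) if st[4]>100 and st[4]<5000 else 0
E
```

```text
honey [ 0.5712 -0.1433  0.1   ] [ 0.5692 -0.1337  0.1   ]
pale [0.4213 0.118  0.105 ] [0.4232 0.1229 0.105 ]
blue [ 0.552  -0.0162  0.105 ] [ 0.5502 -0.0111  0.105 ]
mill [ 0.4308 -0.1307  0.15  ] [ 0.4252 -0.1288  0.15  ]
[444 107  15  15 181] [450.83977901 113.68508287] [ 0.66933901 -0.40689135  0.1       ]
[344 141  19  22 300] [352.6  151.38] [ 0.57306355 -0.13684887  0.1       ]
```

```bash
python3 -m creep '[27,23,0,0,0,0,-1,27,23,0,0,0,0,-1,27,23,0,0,0,0,-1,0,0,-20,0,0,0,-1,0,0,-20,0,0,0,-1,0,0,-20,0,0,0,-1,0,0,-10,0,0,0,-1,0,0,0,0,0,0,-1]'; python3 - <<'E'
from h import *
t=arm.snapshot("side");s=arm.snapshot("top");st=arm.state();print(st["tool_pos"],st["tcp_rot"][:,0],st["force"])
cv2.imwrite("pics/s6.png",np.hstack([crop(s,310,110,100,100,4),crop(t,260,100,100,100,4)]))
E
```

```text
clock: 9.85
tool_pos: [0.5696, -0.1424, 0.1335]
tcp_rot: [[0.147, 0.989, -0.006], [0.989, -0.147, 0.002], [0.001, -0.006, -1.0]]
force: [-0.3, -0.1, 0.3]
finger_gap: 0.0855
finger_force: 0.0
[ 0.57188366 -0.14293187  0.1364455 ] [ 1.47276867e-01  9.89095296e-01 -1.41575649e-04] [-0.16443698  0.08561762 -0.64372384]
```

View pics/s6.png

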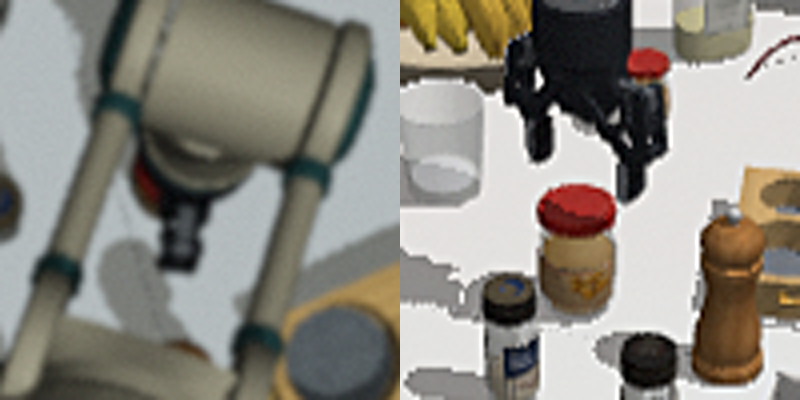

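Gripper sits above the jar (lid at crop (577,208)). Descend and grip.

```bash
python3 -m creep '[0,3,-15,0,0,0,-1,0,0,-15,0,0,0,-1,0,0,-10,0,0,0,-1,0,0,-10,0,0,0,-1,0,0,0,0,0,0,-1,0,0,0,0,0,0,1,0,0,0,0,0,0,1,0,0,0,0,0,0,1]';python3 -m creep '[0,0,0,0,0,0,1,0,0,0,0,0,0,1,0,0,10,0,0,0,1,0,0,20,0,0,0,1,0,0,20,0,0,0,1,0,0,10,0,0,0,1,0,0,0,0,0,0,1,0,0,0,0,0,0,1]'; python3 - <<'E'
from h import *
t=arm.snapshot("side");s=arm.snapshot("top");st=arm.state();print(st["tool_pos"],st["tcp_rot"][:,0],st["force"])
cv2.imwrite("pics/s7.png",np.hstack([crop(s,310,110,100,100,4),crop(t,260,80,100,100,4)]))
E
```

```text
clock: 10.62
tool_pos: [0.5739, -0.1397, 0.0881]
tcp_rot: [[0.147, 0.989, 0.004], [0.989, -0.147, -0.001], [-0.001, 0.004, -1.0]]
force: [0.2, -0.7, 2.8]
finger_gap: 0.0622
finger_force: 64.7
clock: 11.28
tool_pos: [0.5718, -0.1389, 0.1463]
tcp_rot: [[0.146, 0.989, -0.0], [0.989, -0.146, 0.0], [0.0, -0.0, -1.0]]
force: [-0.1, 0.1, -3.9]
finger_gap: 0.0625
finger_force: 66.2
[ 0.57103575 -0.13862959  0.14498843] [1.46476726e-01 9.89213931e-01 6.06183256e-04] [-0.99461862 -0.19029368 -4.04059974]
```

View pics/s7.png

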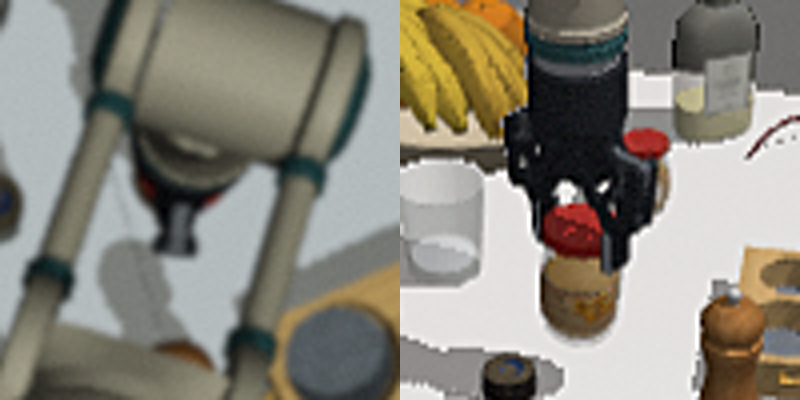

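The jar is held upright (body centred at crop u≈580). Checking its offset in the hand.

```bash
python3 - <<'E'
from h import *
t=arm.snapshot("side");p=arm.state()["tool_pos"]
for z in (.06,.085,.11):print(z,proj(t,[p[0],p[1],z]))
s=arm.snapshot("top")
P=s["pixels"].astype(int);r=(P[...,0]>110)&(P[...,1]<60)&(P[...,2]<70);v,u=np.nonzero(r[120:190,320:390]);print(u.min()+320,u.max()+320,v.min()+120,v.max()+120,proj(s,[p[0],p[1],.158]))
E
```

```text
0.06 [305.02744472 161.85401621]
0.085 [304.91460562 155.48730992]
0.11 [304.79909051 148.96961569]Traceback (most recent call last):
  File "<stdin>", line 5, in <module>
    return umr_minimum(a, axis, None, out, keepdims, initial, where)
ValueError: zero-size array to reduction operation minimum which has no identity
```

```bash
python3 -m creep '[-5,-33,8,0,0,0,1,-10,-33,8,0,0,0,1,-20,-33,9,0,0,0,1,-33,-15,0,0,0,0,1,-33,-6,0,0,0,0,1,-31,0,0,0,0,0,1,0,0,0,0,0,0,1,0,0,0,0,0,0,1]'; python3 - <<'E'
from h import *
t=arm.snapshot("side");s=arm.snapshot("top");st=arm.state();print(st["tool_pos"],st["tcp_rot"][:,0],st["force"])
cv2.imwrite("pics/s8.png",np.hstack([crop(s,360,150,100,100,4),crop(t,300,90,100,100,4)]))
E
```

```text
clock: 12.15
tool_pos: [0.4382, -0.2587, 0.1706]
tcp_rot: [[0.149, 0.989, -0.002], [0.989, -0.149, 0.002], [0.001, -0.002, -1.0]]
force: [0.7, 0.4, -3.1]
finger_gap: 0.0619
finger_force: 66.9
[ 0.44076731 -0.2592704   0.17116822] [ 1.46837002e-01  9.89160702e-01 -9.85107144e-06] [ 0.14090885  0.35773641 -3.06266044]
```

View pics/s8.png

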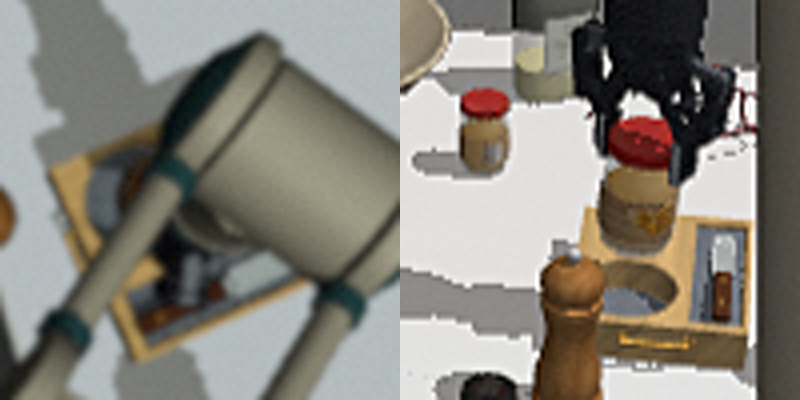

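Jar is over the large well. Descend in two stages.

```bash
python3 -m creep '[0,0,-12,0,0,0,1,0,0,-12,0,0,0,1,0,0,-12,0,0,0,1,0,0,-10,0,0,0,1,0,0,-8,0,0,0,1,0,0,-6,0,0,0,1,0,0,0,0,0,0,1,0,0,0,0,0,0,1]'; python3 -m creep '[0,0,-5,0,0,0,1,0,0,-5,0,0,0,1,0,0,-2,0,0,0,1,0,0,-1,0,0,0,1,0,0,0,0,0,0,1,0,0,0,0,0,0,1,0,0,0,0,0,0,1,0,0,0,0,0,0,1]'
```

```text
clock: 12.92
tool_pos: [0.4405, -0.259, 0.1111]
tcp_rot: [[0.146, 0.989, -0.0], [0.989, -0.146, 0.0], [0.0, -0.0, -1.0]]
force: [-0.2, 0.3, -2.6]
finger_gap: 0.0624
finger_force: 66.9
clock: 13.58
tool_pos: [0.4403, -0.2591, 0.0985]
tcp_rot: [[0.146, 0.989, 0.0], [0.989, -0.146, -0.0], [-0.0, 0.0, -1.0]]
force: [-0.3, -0.3, -2.5]
finger_gap: 0.0616
finger_force: 67.0
```

```bash
python3 -m creep '[0,0,-1,0,0,0,1,0,0,-1,0,0,0,1,0,0,0,0,0,0,-0.6,0,0,0,0,0,0,-1,0,0,0,0,0,0,-1,0,0,0,0,0,0,-1,0,0,15,0,0,0,-1,0,0,25,0,0,0,-1]'; python3 -m creep '[0,0,35,0,0,0,-1,0,0,35,0,0,0,-1,-1,38,0,0,0,0,-1,-1,38,0,0,0,0,-1,-1,38,0,0,0,0,-1,-1,38,0,0,0,0,-1,-1,38,0,0,0,0,-1,-2,38,0,0,0,0,-1]'; python3 -m creep '[-2,38,0,0,0,0,-1,-2,38,0,0,0,0,-1,-2,38,-5,0,0,0,-1,-2,40,-20,0,0,0,-1,0,0,-30,0,0,0,-1,0,0,-15,0,0,0,-1,0,0,0,0,0,0,-1,0,0,0,0,0,0,-1]';python3 - <<'E'
from h import *
t=arm.snapshot("side");s=arm.snapshot("top");st=arm.state();print(st["tool_pos"],st["tcp_rot"][:,0],st["force"])
cv2.imwrite("pics/s9.png",np.hstack([crop(s,220,160,100,100,4),crop(t,260,130,100,100,4)]))
E
```

```text
clock: 14.25
tool_pos: [0.4385, -0.2577, 0.1344]
tcp_rot: [[0.147, 0.989, -0.005], [0.989, -0.147, 0.004], [0.003, -0.006, -1.0]]
force: [1.1, 0.0, 0.4]
finger_gap: 0.0853
finger_force: 0.0
clock: 14.92
tool_pos: [0.4329, -0.0295, 0.2064]
tcp_rot: [[0.147, 0.989, 0.001], [0.989, -0.147, -0.0], [0.0, 0.001, -1.0]]
force: [1.2, -0.5, 0.8]
finger_gap: 0.0855
finger_force: 0.0
clock: 15.58
tool_pos: [0.4249, 0.1203, 0.1373]
tcp_rot: [[0.146, 0.989, -0.002], [0.989, -0.146, -0.0], [-0.001, -0.002, -1.0]]
force: [0.7, 0.6, 0.6]
finger_gap: 0.0856
finger_force: 0.0
[0.42643489 0.11991621 0.13871304] [1.47194582e-01 9.89107451e-01 4.53747249e-04] [-0.86062149 -1.11049548 -0.21233293]
```

View pics/s9.png

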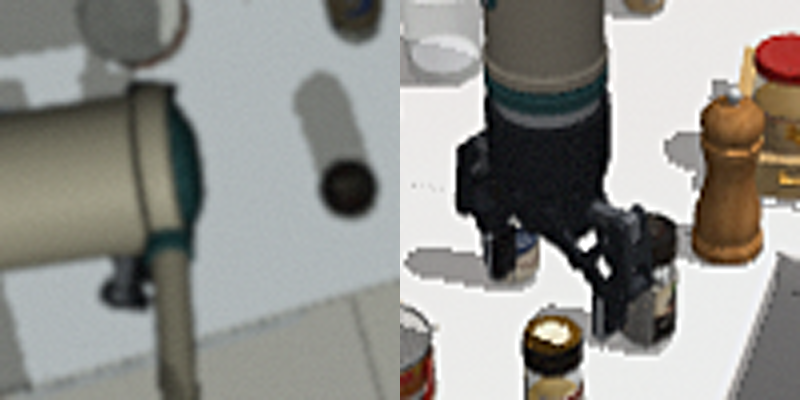

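The gripper is centred over the pale-patch jar (lid crop (553,333), fingertip midpoint u 552). That was the 14th picture, so from here I work by numbers only.

```bash
python3 -m creep '[-1,2,-15,0,0,0,-1,0,0,-15,0,0,0,-1,0,0,-12,0,0,0,-1,0,0,-8,0,0,0,-1,0,0,0,0,0,0,-1,0,0,0,0,0,0,1,0,0,0,0,0,0,1,0,0,0,0,0,0,1]';python3 -m creep '[0,0,0,0,0,0,1,0,0,0,0,0,0,1,0,0,0,0,0,0,1,0,0,0,0,0,0,1,0,0,15,0,0,0,1,0,0,25,0,0,0,1,0,0,35,0,0,0,1,0,0,35,0,0,0,1]'; python3 -m creep '[0,0,0,0,0,0,1,0,0,0,0,0,0,1,0,0,0,0,0,0,1,0,0,0,0,0,0,1,0,0,0,0,0,0,1,0,0,0,0,0,0,1,0,0,0,0,0,0,1,0,0,0,0,0,0,1]'; python3 - <<'E'
from h import *
t=arm.snapshot("side");st=arm.state();p=st["tool_pos"];print(p)
for q in ("spice_pale","honey_jar","spreader"):
  for d in arm.pinpoint("side",q)[:2]: print(q,d)
m=arm.masks_of("side","spice_pale")
if m:
  v,u=np.nonzero(m[0]["region"]);print(m[0]["conf"],u.min(),u.max(),v.min(),v.max(),len(u),u[v>v.max()-12].mean(),proj(t,[p[0],p[1],p[2]-.06]))
E
```

```text
clock: 16.35
tool_pos: [0.4252, 0.1222, 0.0886]
tcp_rot: [[0.147, 0.989, 0.002], [0.989, -0.147, 0.0], [0.001, 0.002, -1.0]]
force: [-0.7, -0.5, -1.6]
finger_gap: 0.0513
finger_force: 0.0
clock: 17.02
tool_pos: [0.423, 0.1221, 0.1981]
tcp_rot: [[0.146, 0.989, -0.003], [0.989, -0.146, -0.0], [-0.001, -0.003, -1.0]]
force: [1.2, 0.5, -1.6]
finger_gap: 0.0395
finger_force: 60.7
clock: 17.68
tool_pos: [0.4241, 0.1221, 0.1971]
tcp_rot: [[0.146, 0.989, -0.001], [0.989, -0.146, -0.0], [-0.0, -0.001, -1.0]]
force: [-0.3, -0.9, -0.9]
finger_gap: 0.0392
finger_force: 60.8
[0.42422245 0.12216311 0.19730069]
spice_pale {'point': [0.4292, 0.1212, 0.1113], 'conf': 0.62}
spice_pale {'point': [0.4326, -0.1384, -0.0023], 'conf': 0.16}
honey_jar {'point': [0.6822, -0.4171, 0.0002], 'conf': 0.83}
honey_jar {'point': [0.2535, -0.2911, -0.0034], 'conf': 0.76}
spreader {'point': [0.3827, -0.318, 0.0372], 'conf': 0.52}
0.71 290 306 178 216 492 298.8562874251497 [297.72573563 203.49187103]
```

```bash
python3 -m creep '[0,-4,30,0,0,0,1,0,-18,30,0,0,0,1,4,-36,0,0,0,0.046,1,4,-36,0,0,0,0.046,1,4,-36,0,0,0,0.046,1,4,-36,0,0,0,0.046,1,4,-36,0,0,0,0.046,1,4,-36,0,0,0,0.046,1]'; python3 -m creep '[4,-36,0,0,0,0.046,1,4,-36,0,0,0,0.046,1,4,-36,0,0,0,0.046,1,4,-36,0,0,0,0.046,1,4,-36,0,0,0,0.046,1,3,-36,0,0,0,0.046,1,0,0,0,0,0,0,1,0,0,0,0,0,0,1]'; python3 - <<'E'
from h import *
t=arm.snapshot("side");st=arm.state();p=st["tool_pos"];print(p,st["tcp_rot"][:,0])
s=arm.snapshot("top")
for c in ("side","top"):
  for q in ("spice_pale","honey_jar","mill","oak_caddy"):
    for d in arm.pinpoint(c,q)[:3]: print(c,q,d)
m=arm.masks_of("side","spice_pale")
if m:
  v,u=np.nonzero(m[0]["region"]);print(m[0]["conf"],u.min(),u.max(),v.min(),v.max(),len(u),u[v>v.max()-12].mean(),proj(t,[p[0],p[1],p[2]-.06]))
E
```

```text
clock: 18.6
tool_pos: [0.4482, -0.1175, 0.258]
tcp_rot: [[-0.131, 0.991, 0.001], [0.991, 0.131, -0.0], [-0.0, 0.001, -1.0]]
force: [-0.2, -0.2, -1.1]
finger_gap: 0.0394
finger_force: 61.0
clock: 19.27
tool_pos: [0.4712, -0.3337, 0.2569]
tcp_rot: [[-0.391, 0.92, -0.001], [0.92, 0.391, 0.001], [0.001, -0.0, -1.0]]
force: [0.1, 0.3, -2.2]
finger_gap: 0.0393
finger_force: 61.0
[ 0.471026   -0.33210425  0.25709775] [-0.39232681  0.91982421  0.00176288]
side spice_pale {'point': [0.4724, -0.3315, 0.169], 'conf': 0.61}
side honey_jar {'point': [0.4436, -0.2605, 0.0125], 'conf': 0.9}
side honey_jar {'point': [0.5582, -0.0177, 0.0031], 'conf': 0.66}
side honey_jar {'point': [0.6793, -0.4168, -0.0006], 'conf': 0.47}
side mill {'point': [0.429, -0.1356, -0.003], 'conf': 0.56}
side oak_caddy {'point': [0.4366, -0.2995, 0.0047], 'conf': 0.78}
top spice_pale {'point': [0.4745, -0.3313, 0.1635], 'conf': 0.62}
top honey_jar {'point': [0.6847, -0.4163, 0.0001], 'conf': 0.75}
top honey_jar {'point': [0.4505, -0.2671, 0.0097], 'conf': 0.66}
top mill {'point': [0.4359, -0.1412, -0.0001], 'conf': 0.58}
top oak_caddy {'point': [0.4306, -0.3048, -0.0014], 'conf': 0.88}
0.78 356 370 84 118 431 362.2647058823529 [362.33243337 107.62547921]
```

```bash
python3 -m creep '[0,0,-25,0,0,0,1,0,0,-30,0,0,0,1,0,0,-25,0,0,0,1,0,0,-18,0,0,0,1,0,0,-12,0,0,0,1,0,0,-10,0,0,0,1,0,0,-8,0,0,0,1,0,0,0,0,0,0,1]'; python3 -m creep '[0,0,-10,0,0,0,1,0,0,-8,0,0,0,1,0,0,-5,0,0,0,1,0,0,-4,0,0,0,1,0,0,-2,0,0,0,1,0,0,-1,0,0,0,1,0,0,0,0,0,0,1,0,0,0,0,0,0,1]'
```

```text
clock: 20.48
tool_pos: [0.4708, -0.3312, 0.1283]
tcp_rot: [[-0.394, 0.919, -0.002], [0.919, 0.394, 0.002], [0.002, -0.001, -1.0]]
force: [0.3, 0.5, -1.1]
finger_gap: 0.0395
finger_force: 61.0
clock: 21.15
tool_pos: [0.4715, -0.332, 0.0999]
tcp_rot: [[-0.394, 0.919, 0.001], [0.919, 0.394, -0.0], [-0.001, 0.0, -1.0]]
force: [-0.0, 0.3, -1.1]
finger_gap: 0.0395
finger_force: 61.0
```

```bash
python3 -m creep '[0,0,-1,0,0,0,1,0,0,-1,0,0,0,1,0,0,0,0,0,0,-0.6,0,0,0,0,0,0,-1,0,0,0,0,0,0,-1,0,0,0,0,0,0,-1,0,0,15,0,0,0,-1,0,0,25,0,0,0,-1]'; python3 -m creep '[0,0,35,0,0,0,-1,0,0,33,0,0,0,-1,-8,39,0,0,0,-0.08,-1,-8,39,0,0,0,-0.08,-1,-8,39,0,0,0,-0.08,-1,-8,39,0,0,0,-0.08,-1,-8,40,0,0,0,-0.08,-1,0,0,0,0,0,0,-1]'; python3 - <<'E'
from h import *
st=arm.state();p=st["tool_pos"];print(p,st["tcp_rot"][:,0])
t=arm.snapshot("side");s=arm.snapshot("top")
for c in ("side","top"):
  for q in ("spice_pale","mill"):
    for d in arm.pinpoint(c,q)[:2]: print(c,q,d)
m=arm.masks_of("side","mill")
v,u=np.nonzero(m[0]["region"]);print(m[0]["conf"],u.min(),u.max(),v.min(),v.max(),len(u),[u[v==k].mean() for k in range(v.min(),v.max(),5)])
for z in (.15,.12,.08,.0):print(z,proj(t,[.431,-.136,z]))
E
```

```text
clock: 21.82
tool_pos: [0.4697, -0.3304, 0.1354]
tcp_rot: [[-0.394, 0.919, -0.005], [0.919, 0.394, 0.005], [0.006, -0.003, -1.0]]
force: [0.2, -0.0, 0.0]
finger_gap: 0.0853
finger_force: 0.0
clock: 22.48
tool_pos: [0.4279, -0.1291, 0.2055]
tcp_rot: [[-0.007, 1.0, -0.003], [1.0, 0.007, 0.006], [0.006, -0.003, -1.0]]
force: [-0.2, -0.0, 0.7]
finger_gap: 0.0853
finger_force: 0.0
[ 0.42792149 -0.12905318  0.20547894] [-0.00667296  0.9999624   0.00553822]
side mill {'point': [0.4311, -0.1341, -0.0049], 'conf': 0.61}
top spice_pale {'point': [0.476, -0.3282, 0.0068], 'conf': 0.59}
0.75 332 351 152 196 672 [np.float64(343.5), np.float64(343.0), np.float64(342.5), np.float64(342.5), np.float64(342.0), np.float64(341.5), np.float64(341.5), np.float64(341.0), np.float64(341.5)]
0.15 [343.44603349 151.78189822]
0.12 [343.01593948 160.04879282]
0.08 [342.46208014 170.69459756]
0.0 [341.41682279 190.78562932]
```

```bash
python3 -m creep '[2,-5,-15,0,0,0,-1,0,0,-20,0,0,0,-1,0,0,-20,0,0,0,-1,0,0,-15,0,0,0,-1,0,0,-11,0,0,0,-1,0,0,0,0,0,0,-1,0,0,0,0,0,0,-1,0,0,0,0,0,0,1]';python3 -m creep '[0,0,0,0,0,0,1,0,0,0,0,0,0,1,0,0,0,0,0,0,1,0,0,0,0,0,0,1,0,0,0,0,0,0,1,0,0,10,0,0,0,1,0,0,20,0,0,0,1,0,0,20,0,0,0,1]';python3 -m creep '[0,0,20,0,0,0,1,0,0,20,0,0,0,1,0,0,20,0,0,0,1,0,0,0,0,0,0,1,0,0,0,0,0,0,1,0,0,0,0,0,0,1,0,0,0,0,0,0,1,0,0,0,0,0,0,1]'; python3 - <<'E'
from h import *
st=arm.state();p=st["tool_pos"];print(p,st["tcp_rot"][:,0])
t=arm.snapshot("side");s=arm.snapshot("top")
for c in ("side","top"):
  for q in ("mill","spice_blue","blue_caddy"):
    for d in arm.pinpoint(c,q)[:2]: print(c,q,d)
m=arm.masks_of("side","mill")
v,u=np.nonzero(m[0]["region"]);print(m[0]["conf"],u.min(),u.max(),v.min(),v.max(),len(u),[round(u[v==k].mean(),1) for k in range(v.min(),v.max(),5)])
for z in (0,-.06,-.12):print(z,proj(t,[p[0],p[1],p[2]+z]))
E
```

```text
clock: 23.5
tool_pos: [0.434, -0.1417, 0.1252]
tcp_rot: [[-0.004, 1.0, 0.001], [1.0, 0.004, -0.001], [-0.001, 0.001, -1.0]]
force: [0.4, 0.7, 0.9]
finger_gap: 0.0753
finger_force: 0.0
clock: 24.17
tool_pos: [0.4327, -0.1404, 0.175]
tcp_rot: [[-0.005, 1.0, -0.002], [1.0, 0.005, 0.001], [0.001, -0.002, -1.0]]
force: [0.9, -0.8, -1.1]
finger_gap: 0.0455
finger_force: 61.7
clock: 24.83
tool_pos: [0.4326, -0.1404, 0.2334]
tcp_rot: [[-0.005, 1.0, -0.002], [1.0, 0.005, 0.001], [0.001, -0.002, -1.0]]
force: [1.0, 0.6, -1.2]
finger_gap: 0.0457
finger_force: 61.7
[ 0.43256973 -0.14042859  0.23338314] [-0.00495994  0.99998689  0.00127119]
side mill {'point': [0.4295, -0.1379, 0.1028], 'conf': 0.83}
side spice_blue {'point': [0.5593, -0.0183, 0.0039], 'conf': 0.91}
side blue_caddy {'point': [0.4488, 0.3108, -0.0001], 'conf': 0.72}
top mill {'point': [0.4367, -0.1396, 0.1068], 'conf': 0.51}
top spice_blue {'point': [0.4367, -0.1391, 0.1085], 'conf': 0.62}
top spice_blue {'point': [0.558, -0.0151, 0.002], 'conf': 0.57}
top blue_caddy {'point': [0.4461, 0.3105, -0.0019], 'conf': 0.95}Traceback (most recent call last):
  File "<stdin>", line 8, in <module>
IndexError: list index out of range
```

```bash
python3 -m creep '[0,0,15,0,0,0,1,0,0,20,0,0,0,1,1,37,0,0,0,0,1,1,37,0,0,0,0,1,1,37,0,0,0,0,1,1,37,0,0,0,0,1,1,37,0,0,0,0,1,1,37,0,0,0,0,1]'; python3 -m creep '[1,37,0,0,0,0,1,1,37,0,0,0,0,1,1,37,0,0,0,0,1,1,37,0,0,0,0,1,1,37,0,0,0,0,1,0,37,0,0,0,0,1,0,35,0,0,0,0,1,0,0,0,0,0,0,1]'; python3 - <<'E'
from h import *
t=arm.snapshot("side");s=arm.snapshot("top")
st=arm.state();p=st["tool_pos"];print(p,st["tcp_rot"][:,0],st["force"])
for c in ("side","top"):
  for q in ("mill","blue_caddy"):
    for d in arm.pinpoint(c,q)[:2]: print(c,q,d)
m=arm.masks_of("side","mill")
if m:
  v,u=np.nonzero(m[0]["region"]);print(m[0]["conf"],u.min(),u.max(),v.min(),v.max(),len(u),[round(u[v==k].mean(),1) for k in range(v.min(),v.max(),5)])
for z in (0,-.06,-.12):print(z,proj(t,[p[0],p[1],p[2]+z]))
# blue caddy fit check: blue pixel mask vs model
for c,S in (("side",t),("top",s)):
    hsv=cv2.cvtColor(S["pixels"],cv2.COLOR_RGB2HSV);b=cv2.inRange(hsv,(105,120,30),(125,255,255))
    n,l,stt,cc=cv2.connectedComponentsWithStats(b);k=1+stt[1:,4].argmax();print(c,stt[k])
    print([proj(S,[.4425+x,.307+y,.04]).round(1).tolist() for x,y in ((.049,.085),(.045,-.087),(-.049,-.085),(-.045,.087))])
E
```

```text
clock: 25.95
tool_pos: [0.4391, 0.0828, 0.27]
tcp_rot: [[-0.005, 1.0, 0.001], [1.0, 0.005, -0.0], [-0.0, 0.001, -1.0]]
force: [0.8, -0.3, -1.3]
finger_gap: 0.0454
finger_force: 61.9
clock: 26.62
tool_pos: [0.4443, 0.3447, 0.2693]
tcp_rot: [[-0.01, 1.0, 0.0], [1.0, 0.01, 0.006], [0.006, 0.0, -1.0]]
force: [0.6, -0.4, -0.9]
finger_gap: 0.0456
finger_force: 61.9
[0.44401376 0.33931582 0.26914896] [-7.79057935e-03  9.99969254e-01 -8.92757362e-04] [-1.28000819 -0.70095067 -0.55408195]
side mill {'point': [0.4413, 0.3487, 0.1405], 'conf': 0.89}
side blue_caddy {'point': [0.4452, 0.3098, -0.0001], 'conf': 0.57}
top mill {'point': [0.4312, -0.3035, -0.0017], 'conf': 0.68}
top mill {'point': [0.445, 0.343, 0.1429], 'conf': 0.56}
top blue_caddy {'point': [0.4468, 0.3086, -0.0004], 'conf': 0.97}
top blue_caddy {'point': [0.4447, 0.3433, 0.1423], 'conf': 0.65}
0.85 216 247 204 263 1136 [np.float64(227.0), np.float64(225.5), np.float64(224.5), np.float64(225.0), np.float64(226.5), np.float64(230.0), np.float64(232.0), np.float64(233.5), np.float64(233.5), np.float64(234.5), np.float64(234.5), np.float64(234.0)]
0 [230.7952942  209.82679235]
-0.06 [234.28341884 230.42929985]
-0.12 [237.49296046 249.38636479]
side [ 212  245   73   70 1846]
[[213.3, 286.8], [258.5, 243.4], [287.2, 257.8], [243.4, 304.5]]
top [187 188  40  32 579]
[[166.7, 187.3], [226.7, 187.2], [226.6, 220.3], [166.4, 220.3]]
```

```bash
python3 -m creep '[0,0,-10,0,0,0,1,0,0,-10,0,0,0,1,0,0,-10,0,0,0,1,0,0,-10,0,0,0,1,0,0,0,0,0,0,1,0,0,0,0,0,0,1,0,0,0,0,0,0,1,0,0,0,0,0,0,1]'; python3 - <<'E'
from h import *
st=arm.state();p=st["tool_pos"];print(p,st["tcp_rot"][:,0],st["force"])
t=arm.snapshot("side");s=arm.snapshot("top");print(arm.state()["tool_pos"])
for c in ("side","top"):
  for q in ("mill",):
    for d in arm.pinpoint(c,q)[:2]: print(c,q,d)
m=arm.masks_of("side","mill")
if m:
  v,u=np.nonzero(m[0]["region"]);print(m[0]["conf"],u.min(),u.max(),v.min(),v.max(),len(u),[(k,round(u[v==k].mean(),1)) for k in range(v.min(),v.max(),5)])
for z in (0,-.06,-.09,-.12):print(z,proj(t,[p[0],p[1],p[2]+z]))
E
```

```text
clock: 27.63
tool_pos: [0.4447, 0.3385, 0.2302]
tcp_rot: [[-0.005, 1.0, 0.001], [1.0, 0.005, 0.001], [0.001, 0.001, -1.0]]
force: [-0.6, 0.7, -1.1]
finger_gap: 0.0457
finger_force: 61.9
[0.44470134 0.33845067 0.23016087] [-5.10204714e-03  9.99986848e-01  5.23026550e-04] [-0.57684206  0.65217897 -1.06466255]
[0.44464243 0.33843696 0.23026616]
side mill {'point': [0.4443, 0.3432, 0.1004], 'conf': 0.85}
side mill {'point': [0.4368, -0.2978, 0.0026], 'conf': 0.71}
top mill {'point': [0.4496, 0.3401, 0.1046], 'conf': 0.6}
0.71 220 250 216 273 1126 [(216, np.float64(231.0)), (221, np.float64(229.5)), (226, np.float64(228.5)), (231, np.float64(229.0)), (236, np.float64(232.0)), (241, np.float64(234.5)), (246, np.float64(236.5)), (251, np.float64(237.0)), (256, np.float64(237.5)), (261, np.float64(238.0)), (266, np.float64(237.5)), (271, np.float64(236.0))]
0 [233.11103238 223.06197119]
-0.06 [236.41065404 242.56900302]
-0.09 [237.96231469 251.7422649 ]
-0.12 [239.45363129 260.55877883]
```

```bash
python3 -m creep '[-1,-1,-15,0,0,0,1,0,0,-15,0,0,0,1,0,0,-15,0,0,0,1,0,0,-15,0,0,0,1,0,0,-10,0,0,0,1,0,0,-5,0,0,0,1,0,0,0,0,0,0,1,0,0,0,0,0,0,1]'; python3 -m creep '[0,0,-8,0,0,0,1,0,0,-5,0,0,0,1,0,0,-3,0,0,0,1,0,0,-2,0,0,0,1,0,0,0,0,0,0,1,0,0,0,0,0,0,1,0,0,0,0,0,0,1,0,0,0,0,0,0,1]'
```

```text
clock: 28.55
tool_pos: [0.4437, 0.3374, 0.155]
tcp_rot: [[-0.005, 1.0, 0.001], [1.0, 0.005, 0.0], [0.0, 0.001, -1.0]]
force: [0.8, -0.0, -0.6]
finger_gap: 0.0454
finger_force: 61.9
clock: 29.22
tool_pos: [0.4435, 0.3372, 0.1368]
tcp_rot: [[-0.005, 1.0, 0.0], [1.0, 0.005, 0.0], [0.0, 0.0, -1.0]]
force: [0.1, 0.5, -0.6]
finger_gap: 0.0453
finger_force: 61.9
```

```bash
python3 -m creep '[0,0,-1,0,0,0,1,0,0,0,0,0,0,1,0,0,0,0,0,0,-0.5,0,0,0,0,0,0,-1,0,0,0,0,0,0,-1,0,0,0,0,0,0,-1,0,0,15,0,0,0,-1,0,0,25,0,0,0,-1]'; python3 -m creep '[0,0,35,0,0,0,-1,0,0,25,0,0,0,-1,11,-35,0,0,0,0,-1,11,-35,0,0,0,0,-1,11,-35,0,0,0,0,-1,11,-35,0,0,0,0,-1,11,-35,0,0,0,0,-1,11,-35,0,0,0,0,-1]'; python3 -m creep '[11,-35,0,0,0,0,-1,11,-35,0,0,0,0,-1,11,-35,-20,0,0,0,-1,10,-36,-20,0,0,0,-1,0,0,-30,0,0,0,-1,0,0,-20,0,0,0,-1,0,0,0,0,0,0,-1,0,0,0,0,0,0,-1]';python3 - <<'E'
from h import *
st=arm.state();print(st["tool_pos"],st["tcp_rot"][:,0],st["force"])
t=arm.snapshot("side");s=arm.snapshot("top");st=arm.state();p=st["tool_pos"];print(p)
for c in ("side","top"):
  for q in ("mill","spice_blue"):
    for d in arm.pinpoint(c,q)[:2]: print(c,q,d)
for q in ("mill","spice_blue"):
  m=arm.masks_of("side",q)
  if m:
    v,u=np.nonzero(m[0]["region"]);print(q,m[0]["conf"],u.min(),u.max(),v.min(),v.max(),len(u),[(int(k),round(u[v==k].mean(),1)) for k in range(v.min(),v.max(),5)])
for z in (.105,.05,0):print(z,proj(t,[.552,-.014,z]),proj(t,[.4433,.341,z+.01]))
E
```

```text
clock: 29.88
tool_pos: [0.4416, 0.3361, 0.1734]
tcp_rot: [[-0.005, 1.0, -0.006], [1.0, 0.005, -0.003], [-0.003, -0.006, -1.0]]
force: [0.7, 0.5, -0.5]
finger_gap: 0.0855
finger_force: 0.0
clock: 30.55
tool_pos: [0.5095, 0.1256, 0.2358]
tcp_rot: [[-0.005, 1.0, 0.0], [1.0, 0.005, 0.0], [0.0, 0.0, -1.0]]
force: [0.5, 0.3, -0.2]
finger_gap: 0.0852
finger_force: 0.0
clock: 31.22
tool_pos: [0.5515, -0.0132, 0.1453]
tcp_rot: [[-0.005, 1.0, -0.003], [1.0, 0.005, 0.0], [0.0, -0.003, -1.0]]
force: [-0.1, 0.6, 0.4]
finger_gap: 0.0853
finger_force: 0.0
[ 0.55148398 -0.01320894  0.14530847] [-4.61749054e-03  9.99989249e-01  4.24473517e-04] [-0.11582719  0.61546638  0.40738373]
[ 0.55316518 -0.01287469  0.14746513]
side mill {'point': [0.4395, 0.3427, 0.0077], 'conf': 0.87}
side mill {'point': [0.4369, -0.2972, 0.0036], 'conf': 0.2}
side spice_blue {'point': [0.5591, -0.014, 0.0003], 'conf': 0.75}
top mill {'point': [0.4441, 0.3374, 0.0129], 'conf': 0.86}
mill 0.58 227 255 248 296 965 [(248, np.float64(240.0)), (253, np.float64(238.5)), (258, np.float64(238.0)), (263, np.float64(239.0)), (268, np.float64(239.5)), (273, np.float64(242.0)), (278, np.float64(242.5)), (283, np.float64(243.0)), (288, np.float64(243.5)), (293, np.float64(241.0))]
spice_blue 0.85 281 295 169 202 428 [(169, np.float64(287.0)), (174, np.float64(287.0)), (179, np.float64(287.5)), (184, np.float64(288.0)), (189, np.float64(288.0)), (194, np.float64(288.0)), (199, np.float64(288.0))]
0.105 [287.56093031 171.81019959] [238.98024758 260.10041232]
0.05 [288.29527897 186.26489774] [241.59880113 275.50006105]
0 [288.92915776 198.74197712] [243.82684763 288.60314742]
```

```bash
python3 -m creep '[0,0,-15,0,0,0,-1,0,0,-18,0,0,0,-1,0,0,-15,0,0,0,-1,0,0,-9,0,0,0,-1,0,0,0,0,0,0,-1,0,0,0,0,0,0,1,0,0,0,0,0,0,1,0,0,0,0,0,0,1]';python3 -m creep '[0,0,0,0,0,0,1,0,0,0,0,0,0,1,0,0,0,0,0,0,1,0,0,0,0,0,0,1,0,0,15,0,0,0,1,0,0,25,0,0,0,1,0,0,35,0,0,0,1,0,0,35,0,0,0,1]'; python3 -m creep '[0,0,30,0,0,0,1,-12,30,0,0,0,0,1,-12,30,0,0,0,0,1,-12,30,0,0,0,0,1,-12,30,0,0,0,0,1,-12,30,0,0,0,0,1,-12,30,0,0,0,0,1,-12,30,0,0,0,0,1]';python3 -m creep '[-12,30,0,0,0,0,1,-12,30,0,0,0,0,1,-3,5,0,0,0,0,1,0,0,0,0,0,0,1,0,0,0,0,0,0,1,0,0,0,0,0,0,1,0,0,0,0,0,0,1,0,0,0,0,0,0,1]';python3 - <<'E'
from h import *
t=arm.snapshot("side");s=arm.snapshot("top");st=arm.state();p=st["tool_pos"];print(p)
for c in ("side","top"):
  for q in ("mill","spice_blue"):
    for d in arm.pinpoint(c,q)[:2]: print(c,q,d)
for q in ("spice_blue",):
  m=arm.masks_of("side",q)
  if m:
    v,u=np.nonzero(m[0]["region"]);print(q,m[0]["conf"],u.min(),u.max(),v.min(),v.max(),len(u),[(int(k),round(u[v==k].mean(),1)) for k in range(v.min(),v.max(),5)])
for z in (0,-.04,-.08):print(z,proj(t,p+[0,0,z]))
E
```

```text
clock: 32.28
tool_pos: [0.553, -0.0132, 0.0902]
tcp_rot: [[-0.005, 1.0, 0.002], [1.0, 0.005, -0.0], [-0.0, 0.002, -1.0]]
force: [-0.6, -0.1, -0.5]
finger_gap: 0.0518
finger_force: 0.0
clock: 32.95
tool_pos: [0.5506, -0.0129, 0.199]
tcp_rot: [[-0.005, 1.0, -0.004], [1.0, 0.005, 0.001], [0.001, -0.004, -1.0]]
force: [1.2, 0.1, -0.7]
finger_gap: 0.0396
finger_force: 60.3
clock: 33.62
tool_pos: [0.4666, 0.1979, 0.2286]
tcp_rot: [[-0.005, 1.0, -0.002], [1.0, 0.005, -0.0], [-0.0, -0.002, -1.0]]
force: [-0.3, -0.9, -0.6]
finger_gap: 0.0395
finger_force: 60.4
clock: 34.28
tool_pos: [0.4417, 0.2608, 0.229]
tcp_rot: [[-0.003, 1.0, 0.0], [1.0, 0.003, -0.0], [-0.0, 0.0, -1.0]]
force: [-0.1, 0.4, -0.1]
finger_gap: 0.0394
finger_force: 60.4
[0.44157409 0.2610638  0.2290629 ]
side mill {'point': [0.4407, 0.3444, 0.0097], 'conf': 0.66}
side mill {'point': [0.5621, 0.1404, 0.001], 'conf': 0.65}
side spice_blue {'point': [0.4456, 0.2582, 0.1385], 'conf': 0.79}
top spice_blue {'point': [0.4437, 0.2535, 0.1435], 'conf': 0.58}
spice_blue 0.71 248 268 195 237 608 [(195, np.float64(254.0)), (200, np.float64(253.5)), (205, np.float64(254.5)), (210, np.float64(254.5)), (215, np.float64(255.5)), (220, np.float64(259.0)), (225, np.float64(259.0)), (230, np.float64(259.0)), (235, np.float64(259.0))]
0 [256.48344674 204.03337173]
-0.04 [257.99359333 217.04215504]
-0.08 [259.42731826 229.39262293]
```

```bash
python3 -m creep '[0,1,-25,0,0,0,1,0,0,-25,0,0,0,1,0,0,-20,0,0,0,1,0,0,-15,0,0,0,1,0,0,-10,0,0,0,1,0,0,-5,0,0,0,1,0,0,0,0,0,0,1,0,0,0,0,0,0,1]'; python3 -m creep '[0,0,-8,0,0,0,1,0,0,-8,0,0,0,1,0,0,-6,0,0,0,1,0,0,-4,0,0,0,1,0,0,-2,0,0,0,1,0,0,0,0,0,0,1,0,0,0,0,0,0,1,0,0,0,0,0,0,1]'
```

```text
clock: 35.3
tool_pos: [0.4417, 0.2631, 0.1296]
tcp_rot: [[-0.005, 1.0, 0.001], [1.0, 0.005, 0.0], [0.0, 0.001, -1.0]]
force: [-0.8, -0.5, -0.8]
finger_gap: 0.0393
finger_force: 60.4
clock: 35.97
tool_pos: [0.4414, 0.263, 0.1012]
tcp_rot: [[-0.005, 1.0, 0.001], [1.0, 0.005, 0.0], [0.0, 0.001, -1.0]]
force: [-0.6, -0.3, -1.1]
finger_gap: 0.0398
finger_force: 60.2
```

```bash
python3 -m creep '[0,0,-1,0,0,0,1,0,0,0,0,0,0,1,0,0,0,0,0,0,-0.5,0,0,0,0,0,0,-1,0,0,0,0,0,0,-1,0,0,0,0,0,0,-1,0,0,15,0,0,0,-1,0,0,25,0,0,0,-1]'; python3 -m creep '[0,0,35,0,0,0,-1,0,0,35,0,0,0,-1,0,-30,20,0,0,0,-1,0,-38,0,0,0,0,-1,0,-38,0,0,0,0,-1,0,-38,0,0,0,0,-1,0,-38,0,0,0,0,-1,0,0,0,0,0,0,-1]'; python3 -m creep '[0,0,0,0,0,0,-1,0,0,0,0,0,0,-1,0,0,0,0,0,0,-1,0,0,0,0,0,0,-1,0,0,0,0,0,0,-1,0,0,0,0,0,0,-1,0,0,0,0,0,0,-1,0,0,0,0,0,0,-1]'; python3 - <<'E'
from h import *
t=arm.snapshot("side");s=arm.snapshot("top")
for q in "honey_jar spice_pale spreader mill spice_blue bean_tin spice_dark".split():
  for c in ("side","top"):
    print(q,c,[(round(float(d["conf"]),2),[round(float(v),3) for v in d["point"]]) for d in arm.pinpoint(c,q)[:3]])
for q in ("honey_jar","spice_pale","mill","spice_blue"):
  for m in arm.masks_of("side",q)[:2]:
    v,u=np.nonzero(m["region"]);print(q,round(m["conf"],2),u.min(),u.max(),v.min(),v.max(),[(int(k),round(float(u[v==k].mean()),1)) for k in range(v.min(),v.max(),6)])
E
```

```text
clock: 36.63
tool_pos: [0.4392, 0.262, 0.1382]
tcp_rot: [[-0.005, 1.0, -0.006], [1.0, 0.005, -0.003], [-0.003, -0.006, -1.0]]
force: [0.3, 0.0, 0.0]
finger_gap: 0.0852
finger_force: 0.0
clock: 37.3
tool_pos: [0.441, 0.0751, 0.2303]
tcp_rot: [[0.001, 1.0, 0.0], [1.0, -0.001, -0.004], [-0.004, 0.0, -1.0]]
force: [0.4, 0.7, 0.5]
finger_gap: 0.0856
finger_force: 0.0
clock: 37.97
tool_pos: [0.4411, 0.0813, 0.2301]
tcp_rot: [[-0.006, 1.0, 0.0], [1.0, 0.006, 0.0], [0.0, 0.0, -1.0]]
force: [0.5, -0.6, 0.3]
finger_gap: 0.0856
finger_force: 0.0
honey_jar side [(0.71, [0.445, -0.259, 0.013]), (0.7, [0.679, -0.416, -0.001]), (0.66, [0.25, -0.292, -0.003])]
honey_jar top [(0.91, [0.685, -0.414, 0.002]), (0.89, [0.448, -0.268, 0.011]), (0.65, [0.247, -0.289, 0.003])]
spice_pale side []
spice_pale top [(0.7, [0.474, -0.33, 0.003])]
spreader side [(0.46, [0.383, -0.321, 0.04])]
spreader top [(0.55, [0.382, -0.317, 0.039])]
mill side [(0.62, [0.441, 0.342, 0.006])]
mill top [(0.93, [0.446, 0.339, 0.011])]
spice_blue side [(0.96, [0.448, 0.263, 0.012]), (0.31, [0.445, 0.309, 0.003])]
spice_blue top [(
[... 250 characters left out ...]
 [0.428, -0.009, -0.002])]
honey_jar 0.93 347 367 138 168 [(138, 354.5), (144, 358.0), (150, 357.0), (156, 356.5), (162, 356.5)]
honey_jar 0.84 403 426 155 189 [(155, 414.0), (161, 416.5), (167, 415.0), (173, 414.0), (179, 413.5), (185, 413.0)]
spice_pale 0.42 354 366 128 140 [(128, 360.5), (134, 360.0)]
mill 0.93 228 255 247 296 [(247, 237.5), (253, 238.5), (259, 238.5), (265, 239.0), (271, 240.5), (277, 242.5), (283, 243.5), (289, 243.0), (295, 239.5)]
mill 0.41 341 387 144 182 [(144, 371.1), (150, 372.0), (156, 370.5), (162, 369.8), (168, 365.0), (174, 363.5), (180, 373.5)]
spice_blue 0.62 252 270 235 271 [(235, 261.0), (241, 260.0), (247, 260.5), (253, 261.0), (259, 262.0), (265, 262.0)]
```

```bash
python3 -c "
from cell import arm
print(arm.close_job())"
```

```text
the job is handed in; nothing more can be done
None
```

Both caddies are made up as asked and the job is handed in at about 38 s. By the last camera readings everything sits in its place and the tin and third spice jar are unmoved, but I had used up my picture allowance, so I did not view the final scene.

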